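Build up a gearbox output shaft in order

TASK

Build up the gearbox shaft that stands nose up on the bench: slide the toothed gear on first, hub upward as it lies, down to the shaft's shoulder; then fit the brass synchro ring over the gear's hub, then the hub-and-sleeve, and last the ball bearing, each pushed or let down until it rests fully home on the one below. Let go of each part before fetching the next, and leave the shift fork, pump body and ratchet where they are.

Things in the scene. Friction and masses are not known exactly. Their poses are not given: they have to be found in the camera images.
- output_shaft: Stepped steel shaft, upright, fixed on a grey round base 92 mm across. Origin: base underside on the axis, z up. From z 0: base to 12 mm; flange 80 mm across to 22 (bolt heads to 25); shoulder 56 across to 32; gear journal 36.4 across to 60, tapering to 26 at 66; hub journal 26 across to 80.5; bearing journal 22 across from 82.5 to 92; cone to 12 across at the tip, 99. Any yaw fits.
- gear_seat (a point): Point on the shaft's axis in the plane of the shoulder's top, 32 mm above the bench: where the origin of the fully seated gear lies. Seated origins above this point: brass ring 22 mm, hub-and-sleeve 36 mm, bearing 52 mm.
- third_gear: Dark steel gear, lying flat with its hub up, loose, 0.45 kg. Toothed part 70 mm across and 22 mm high, above it a plain round hub 50 mm across from 22 to 36 mm with a chamfered top edge; bore 39 mm right through. Origin: centre of the underside, z up through the bore. The hub can be gripped from above.
- baulk_ring: Brass synchro ring, lying flat, loose, 0.09 kg: flat thin ring 66 mm across its small teeth (63 mm under them), 52.8 mm inside, 9 mm high. Origin: centre of the underside. It goes over the gear's 50 mm hub and lies on the toothed part's top face, 22 mm above the gear's underside.
- synchro_hub: Synchro hub with its sliding sleeve, one rigid piece, lying flat, loose, 0.22 kg: dark steel ring 62 mm across and 16 mm high with a groove 6 mm wide round its middle, a lighter hub inside; bore 29 mm. Origin: centre of the underside. Seated, it lies on the top of the gear's hub.
- nose_bearing: Bright steel ball bearing, lying flat, loose, 0.2 kg: 52 mm across, 15 mm high, bore 25 mm. Origin: centre of the underside. Seated, it lies on top of the hub-and-sleeve.
- shift_fork: Bystander, leave alone: grey cast shift fork, 101 x 68 x 22 mm, lying flat. Origin: centre of the underside.
- pump_body: Bystander, leave alone: grey cast pump body, a block 66 x 78 mm with two bosses, 50 mm high. Origin: centre of the underside.
- ratchet: Bystander, leave alone: steel ratchet handle with a round head, 180 x 36 x 25 mm, lying flat near the front edge of the bench. Origin: centre of the underside.
Mind the look-alikes: they are no part of the job. Leave any turquoise look-alike of the nose_bearing alone.

How it is judged:
By the outcome, as a careful person would: the job done as asked, in the order asked, and still so for the second after the job is handed in, with the robot touching nothing.
It also fails if it takes over 90 s, if anything falls off the work surface, if the arm or the gripper's body presses on something with over 40 N, if the wrist force passes 120 N, or if a joint passes its speed limit or range.

ROBOT

A 6-joint arm with a two-finger parallel gripper is mounted at the origin on a cart in front of the work surface, level with it; the furniture and walls round the work are solid. World frame = base frame: x ahead of the robot, y to its left, z up, the work surface at z = 0. Lengths are in m, angles in rad, forces in N, time in s.
With the tool pointing down it reaches from about 0.3 to 0.95 m from the base axis. Payload 3.1 kg.
Tool frame: the origin (TCP) lies between the finger pads; the fingertips stand 17 mm ahead of it and the grasp point (between the pads) lies 2 mm behind it; z points along the fingers, x is the direction in which the jaws open and shut, and the axes are right-handed (so a half turn about z gives the same grasp; the last joint's range is limited). The gripper opens to 85 mm and grips with 20 to 120 N. Pads are 22 mm wide; open, the fingers measure 114 mm over their backs; the gripper's body (76 mm by 85 mm) begins 54 mm behind the grasp point. The pads swing forward as they close: fully open they stand 13 mm farther back than shut.
Start: joints at [-1.222, 0.308, 1.634, -0, 1.2, -0.07], TCP at [0.254, -0.571, 0.248] pointing down, gripper open.
Joint ranges: [-3.06, 3.06], [-0.79, 1.96], [0.05, 2.63], [-1.19, 4.34], [0.05, 2.64], [-2.94, 2.94]. Speed limits (rad/s): [2.79, 2.79, 3.14, 3.14, 3.14, 3.14].

INTERFACE

Orientations are given as a unit quaternion [x, y, z, w].
In Python, from cell import manip gives the robot as it stands. The module is installed in compiled form; this text tells all that it offers.
- The arm moves only by the shell command python3 -m pendant 'ROWS' [FORCE]. ROWS is JSON, a list of rows, each an object with "jaw": the gripper's target within -1 to 1 (fully open at 1, half-way at 0, shut at -1); "linear": the shift along the tool's x, y, z in cm, a list of three; "turn": the turn about the tool's z in rad. A call has 1 to 10 rows; each row is the pose to reach, as a shift and turn from the pose commanded when the call began, along the tool's axes at that moment; what a row does not reach only later rows make up. A row lasts 1/10 s, in which the tool goes at most 50 mm and 8.59 degrees, less where a joint would pass 70% of its speed; a pose out of reach is approached as far as the arm can. A call with a gripper value outside its range is refused whole. The fingers move at their own pace and stop on an object; FORCE is the grip in N (left out, the last holds). Time passes only in rows, so rows that repeat a pose let the fingers close. It gives the time, the measured TCP pose, the force and the opening at its end, in the units of the state.
- manip.get_obs(): the state, without advancing time (a new reading comes with each control period).
- manip.get_image(name): name is "side" or "top" or "wrist"; returns a dict with "img" (480x640x3 uint8, red, green, blue), "fx", "fy", "cx", "cy" (pixels), "R" (3x3) and "t" (3): a world point X has camera coordinates R X + t; the wrist camera has in their place "mount" (4x4, takes a point from camera to tool coordinates, whose origin is the TCP and whose axes are the tool frame's). Camera axes: x right, y down, z forward; pixel columns grow to the right and rows downward; lengths in m; the calibration is good to about 2 mm. A picture is of the moment at which its call begins: read the wrist's pose just before it. There is no depth.
- manip.hand_in(): hands the job in, once; it reports no verdict.
Trained networks look in a picture, given as the dict that the camera call returned (one of the last four; its "shot" number tells which), for a name from the list of things; names that differ only in an ending like _2 or _b are one class to them, and where a whole thing is asked for, a point or a joint stands for the part that bears it (a point fixed in the world has none). Each returns a list of dicts, best first, with "conf" (0 to 1); they miss things now and then, are a little off and sometimes report something else, mostly with a low value. They report only what shows in the picture. A call takes as long as a camera call. They do not tell look-alikes from the thing itself.
- manip.spot_in(thing, picture): "position" ([x, y, z] in m, in world coordinates, good to about 4 mm: the middle of the surface that is visible of it).
The state is a dict: "clock": time; "qpos": joint angles; "qd": joint speeds; "joint_torque": joint torques, N m; "eef_pos": TCP position; "ee_rot": TCP orientation; "force": force on the tool from outside, world axes, zero at the start; "wrist_torque": the same for the moment, N m; "finger_gap": finger opening in m.
Only numpy, scipy, OpenCV 4.12 (cv2) and the standard library are available. Lean on these libraries where they do the work, as an engineer would, in place of code of your own. Each camera call takes 0.05 s, during which the arm holds its last target. There are 200 camera calls.

## Working session

There is one attempt and no reset: what is moved stays moved. The work goes in short steps, Python scripts to look and compute and a shell command to move; the robot and the scene stay as the last step left them, time stands still between calls to the robot, and variables do not carry over. Pictures are saved under pics/ and viewed, about 12 in all and at most 16, crops included, and the job is handed in when it is done.

```bash
mkdir -p pics; python3 - <<'E'
from cell import manip
import cv2
o=manip.get_obs(); print({k:o[k] for k in('clock','qpos','eef_pos','ee_rot','force','finger_gap')})
for c in('top','side'):
    p=manip.get_image(c); cv2.imwrite(f'pics/{c}0.png',p['img'][:,:,::-1])
    print(c,p['fx'],p['cx'],p['cy'],p['R'],p['t'])
    for n in('output_shaft','third_gear','baulk_ring','synchro_hub','nose_bearing','shift_fork','pump_body','ratchet'):
        for d in manip.spot_in(n,p)[:4]: print(n,[round(float(v),4) for v in d['position']],round(float(d['conf']),2))
E
```

```text
{'clock': 0.0, 'qpos': array([-1.22171993e+00,  3.08999761e-01,  1.63519910e+00,  5.89666413e-06,
        1.19971455e+00, -6.96614447e-02]), 'eef_pos': array([ 0.25385667, -0.57025594,  0.24704433]), 'ee_rot': array([ 8.38630971e-01, -5.44698768e-01, -9.25125169e-04, -7.00452814e-04]), 'force': array([-0.09239331,  0.51330398,  0.34459072]), 'finger_gap': 0.08552804896274967}
top 439.67335478224294 322.66008879826984 238.73341772339336 [[ 0.02726374 -0.99934864 -0.02364296]
 [-0.99752465 -0.02566514 -0.0654666 ]
 [ 0.06481715  0.0253693  -0.99757463]] [-0.16395236  0.58645739  0.8599666 ]
output_shaft [0.6383, -0.1335, 0.02] 0.96
output_shaft [0.5807, -0.3929, 0.0225] 0.57
third_gear [0.6143, 0.0228, 0.0187] 0.72
baulk_ring [0.4494, 0.0742, 0.0057] 0.82
nose_bearing [0.5083, -0.0594, 0.0137] 0.92
nose_bearing [0.3634, 0.013, 0.0152] 0.79
nose_bearing [0.4302, -0.0668, 0.0153] 0.67
shift_fork [0.6464, -0.2618, 0.0081] 0.7
pump_body [0.775, -0.1546, 0.0324] 0.56
pump_body [0.6123, 0.0208, 0.0199] 0.45
ratchet [0.5784, -0.3919, 0.0193] 0.64
side 575.734731854971 320.69414547993995 238.50570680281385 [[-0.90619864 -0.42262936  0.01372774]
 [-0.24543285  0.49926416 -0.8309621 ]
 [ 0.34433521 -0.75638597 -0.55615963]] [0.43625642 0.27463859 0.88320835]
output_shaft [0.6329, -0.1146, 0.025] 0.72
third_gear [0.6091, 0.0427, 0.0215] 0.62
baulk_ring [0.4441, 0.0876, 0.008] 0.66
baulk_ring [0.7723, -0.1424, 0.0299] 0.58
synchro_hub [0.5101, -0.206, 0.013] 0.6
nose_bearing [0.5073, -0.0554, 0.0148] 0.91
nose_bearing [0.3617, 0.0208, 0.0119] 0.89
nose_bearing [0.4276, -0.0571, 0.0116] 0.64
shift_fork [0.6497, -0.2601, 0.0054] 0.61
pump_body [0.77, -0.1453, 0.0289] 0.95
ratchet [0.5731, -0.3774, 0.0183] 0.94
ratchet [0.6364, -0.1125, 0.0295] 0.61
ratchet [0.648, -0.2621, 0.0056] 0.47
```

View pics/top0.png

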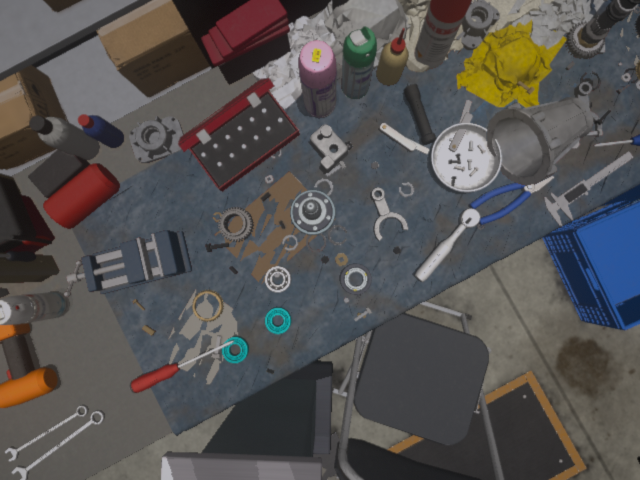

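View pics/side0.png

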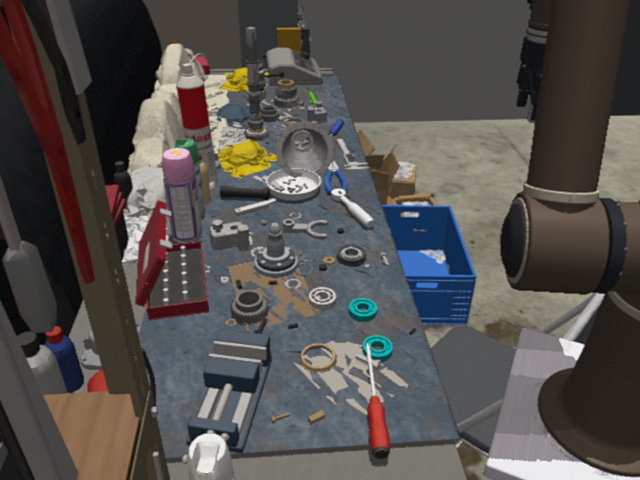

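Top view: shaft (313,211), gear (235,223), brass ring (208,305), bright bearing (278,279), hub-and-sleeve (355,279). The turquoise bearings at (277,321) and (235,350) are look-alikes. Next I'll compute positions and check one close crop.

```bash
cat > h.py <<'E'
import numpy as np, cv2
from cell import manip
from scipy.spatial.transform import Rotation as Ro
def pose():
    o=manip.get_obs(); return o,np.array(o['eef_pos']),Ro.from_quat(o['ee_rot']).as_matrix()
def yaw(R): return np.degrees(np.arctan2(R[1,0],R[0,0]))
def go(x,y,z,yw=None):
    "tool-frame shift (cm) and turn (rad) to a world TCP target"
    o,p,R=pose(); d=R.T@(np.array([x,y,z])-p)*100
    t=0 if yw is None else -np.radians((yw-yaw(R)+180)%360-180)
    print('lin',d.round(2),'turn',round(t,3),'yaw',yaw(R).round(1),'p',p.round(4),'q6',o['qpos'][5].round(2),'t',round(o['clock'],1))
def ray(p,u,v,z,P=None,R=None):
    d=np.array([(u-p['cx'])/p['fx'],(v-p['cy'])/p['fy'],1.])
    if 'mount' in p:
        M=np.array(p['mount']); c=P+R@M[:3,3]; d=R@M[:3,:3]@d
    else:
        Rc=np.array(p['R']); c=-Rc.T@np.array(p['t']); d=Rc.T@d
    return c+d*(z-c[2])/d[2]
def wrist(name):
    o,P,R=pose(); p=manip.get_image('wrist'); cv2.imwrite(f'pics/{name}.png',p['img'][:,:,::-1]); return p,P,R
E
python3 - <<'E'
from h import *
p=manip.get_image('top'); c=p['img'][180:370,180:390,::-1]
cv2.imwrite('pics/c0.png',cv2.resize(c,None,fx=3,fy=3,interpolation=cv2.INTER_CUBIC)[:600])
for n,u,v,z in(('shaft',313,211,.022),('gear',235,223,.036),('ring',208,305,.009),('hub',355,279,.016),('bear',278,279,.015)): print(n,ray(p,u,v,z).round(4))
w=manip.get_image('wrist'); print(w['fx'],w['cx'],w['cy'],np.round(w['mount'],4).tolist())
go(.5,-.33,.28); go(.636,-.125,.28)
E
```

```text
shaft [ 0.6452 -0.1277  0.022 ]
gear [0.6159 0.0244 0.036 ]
ring [0.452  0.0783 0.009 ]
hub [ 0.5123 -0.2146  0.016 ]
bear [ 0.508  -0.0615  0.015 ]
332.63837567234145 324.03079158745516 239.32362075913557 [[1.0, -0.0004, -0.0003, -0.0015], [0.0004, 0.9448, 0.3277, -0.0835], [0.0001, -0.3277, 0.9448, -0.1252], [0.0, 0.0, 0.0, 1.0]]
lin [-12.02 -32.26  -3.17] turn 0 yaw -66.0 p [ 0.2542 -0.571   0.2483] q6 -0.07 t 1.0
lin [-25.22 -53.02  -3.17] turn 0 yaw -66.0 p [ 0.2542 -0.571   0.2483] q6 -0.07 t 1.0
```

View pics/c0.png

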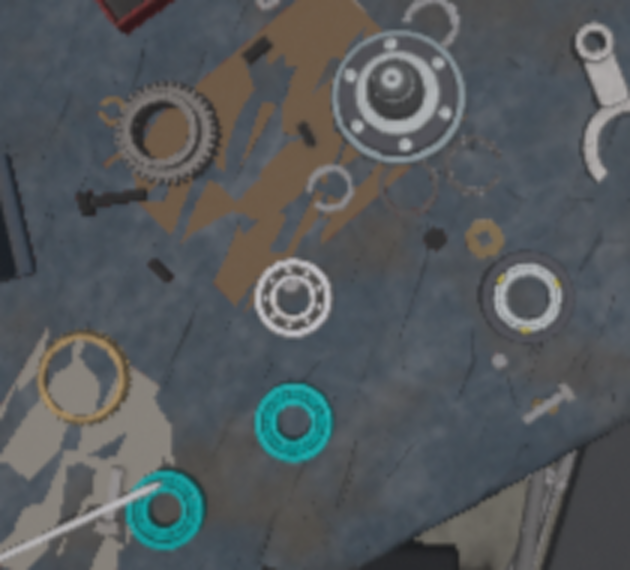

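The crop confirms the choice: gear (165,132), brass ring (83,377), bright bearing (292,297), hub-and-sleeve (527,297), shaft (398,95). The two turquoise bearings stay put. Moving over the shaft for a close measurement.

```bash
r='{"jaw":1,"linear":[-25.2,-53.0,2.8],"turn":0}'; python3 -m pendant '[{"jaw":1,"linear":[-25.2,-53.0,2.8],"turn":0},{"jaw":1,"linear":[-25.2,-53.0,2.8],"turn":0},{"jaw":1,"linear":[-25.2,-53.0,2.8],"turn":0},{"jaw":1,"linear":[-25.2,-53.0,2.8],"turn":0},{"jaw":1,"linear":[-25.2,-53.0,2.8],"turn":0},{"jaw":1,"linear":[-25.2,-53.0,2.8],"turn":0},{"jaw":1,"linear":[-25.2,-53.0,2.8],"turn":0},{"jaw":1,"linear":[-25.2,-53.0,2.8],"turn":0},{"jaw":1,"linear":[-25.2,-53.0,2.8],"turn":0},{"jaw":1,"linear":[-25.2,-53.0,2.8],"turn":0}]' 60
python3 -c "
from h import *
go(.636,-.125,.22)"
```

```text
clock: 2.0
eef_pos: [0.5802, -0.19, 0.2246]
ee_rot: [0.839, -0.545, 0.0, 0.0]
force: [-0.2, -0.1, -0.0]
finger_gap: 0.0855
lin [-3.66 -7.74  0.47] turn 0 yaw -66.0 p [ 0.5802 -0.19    0.2246] q6 0.76 t 2.0
```

```bash
python3 -m pendant '[{"jaw":1,"linear":[-3.6,-7.7,0.4],"turn":0},{"jaw":1,"linear":[-3.6,-7.7,0.4],"turn":0},{"jaw":1,"linear":[-3.6,-7.7,0.4],"turn":0},{"jaw":1,"linear":[-3.6,-7.7,0.4],"turn":0}]'
cat >> h.py <<'E'
def project(p,X,P=None,R=None):
    X=np.atleast_2d(X)
    if 'mount' in p:
        M=np.array(p['mount']); X=(X-P)@R; X=(X-M[:3,3])@M[:3,:3]
    else: X=X@np.array(p['R']).T+np.array(p['t'])
    return np.c_[X[:,0]/X[:,2]*p['fx']+p['cx'],X[:,1]/X[:,2]*p['fy']+p['cy']]
A=np.linspace(0,2*np.pi,120,endpoint=False); C=np.c_[np.cos(A),np.sin(A)]
def ring(x,y,r,z): return np.c_[x+r*C[:,0],y+r*C[:,1],np.full(120,z)]
def fit(p,x,y,circ,P=None,R=None,rad=.012,name=None):
    "circles (r,z): best common axis by edge strength across the projected rims"
    g=cv2.GaussianBlur(cv2.cvtColor(p['img'],cv2.COLOR_RGB2GRAY).astype(np.float32),(0,0),1.0)
    def s(x,y,per=False):
        out=[]
        for r,z in circ:
            a=project(p,ring(x,y,r-.0007,z),P,R).astype(np.float32); b=project(p,ring(x,y,r+.0007,z),P,R).astype(np.float32)
            d=cv2.remap(g,b[:,:1],b[:,1:],1)-cv2.remap(g,a[:,:1],a[:,1:],1)
            out.append(np.minimum(np.abs(d),25).mean())
        return np.round(out,1) if per else sum(out)
    for st in (rad/6,rad/24,rad/100):
        c=[(s(x+i*st,y+j*st),x+i*st,y+j*st) for i in range(-6,7) for j in range(-6,7)]
        _,x,y=max(c)
    print('fit',round(x,4),round(y,4),s(x,y,True))
    if name:
        im=p['img'][:,:,::-1].copy()
        for r,z in circ: cv2.polylines(im,[project(p,ring(x,y,r,z),P,R).round().astype(int)],True,(0,0,255),1)
        cv2.imwrite(f'pics/{name}.png',im)
    return x,y
E
python3 - <<'E'
from h import *
p,P,R=wrist('w0'); print(P,R[:,2])
sh=((.040,.022),(.028,.032),(.046,.012),(.011,.092),(.006,.099))
fit(p,.64,-.125,sh,P,R,.015,'w0f')
for k in sh: fit(p,.64,-.125,(k,),P,R,.015)
t=manip.get_image('top'); fit(t,.64,-.125,sh,rad=.012); fit(t,.616,.024,((.025,.036),(.0195,.036),(.035,.022)),rad=.01)
go(.62,.024,.2)
E
```

```text
clock: 2.4
eef_pos: [0.6348, -0.1267, 0.2201]
ee_rot: [0.839, -0.544, -0.0, 0.0]
force: [-0.4, 0.7, -0.5]
finger_gap: 0.085
[ 0.63483462 -0.12670545  0.22012353] [-8.31462156e-04 -4.08764457e-04 -9.99999571e-01]
fit 0.6431 -0.1264 [19.  17.7 13.9  8.9 12.8]
fit 0.6441 -0.1263 [21.1]
fit 0.6433 -0.1265 [17.8]
fit 0.6426 -0.1263 [14.5]
fit 0.6405 -0.1325 [13.5]
fit 0.647 -0.1413 [19.6]
fit 0.6511 -0.1326 [2.9 3.  1.9 5.1 7.6]
fit 0.6132 0.0188 [8.1 6.7 4.4]
lin [-14.48  -4.9    2.02] turn 0 yaw -66.0 p [ 0.634  -0.1282  0.2203] q6 0.89 t 2.5
```

View pics/w0f.png

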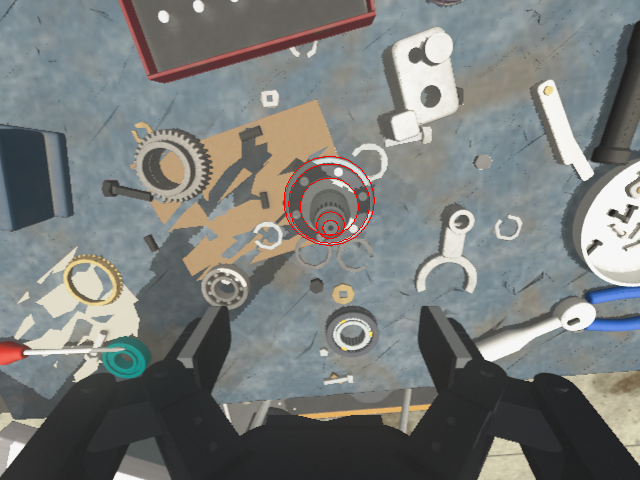

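```bash
cat > ms.py <<'E'
from h import *
import sys
sh=((.040,.022),(.028,.032),(.046,.012))
p,P,R=wrist(sys.argv[1]); print(P.round(4)); fit(p,.643,-.127,sh,P,R,.012)
g=fit(p,.614,.022,((.035,.022),(.025,.036),(.0195,.036)),P,R,.012)
go(.643,-.127,.2,-66)
E
python3 ms.py m1
python3 -m pendant '[{"jaw":1,"linear":[0,0,0],"turn":1.57},{"jaw":1,"linear":[0,0,0],"turn":1.57},{"jaw":1,"linear":[0,0,0],"turn":1.57},{"jaw":1,"linear":[0,0,0],"turn":1.57},{"jaw":1,"linear":[0,0,0],"turn":1.57},{"jaw":1,"linear":[0,0,0],"turn":1.57},{"jaw":1,"linear":[0,0,0],"turn":1.57},{"jaw":1,"linear":[0,0,0],"turn":1.57},{"jaw":1,"linear":[0,0,0],"turn":1.57},{"jaw":1,"linear":[0,0,0],"turn":1.57}]'
python3 -m pendant '[{"jaw":1,"linear":[0,0,0],"turn":0.07},{"jaw":1,"linear":[0,0,0],"turn":0.07},{"jaw":1,"linear":[0,0,0],"turn":0.07}]'
python3 ms.py m2
```

```text
[ 0.634  -0.1282  0.2203]
fit 0.6435 -0.126 [20.4 17.9 13.9]
fit 0.6181 0.0228 [13.8 19.4 15.8]
lin [ 0.23 -0.89  2.04] turn -0.001 yaw -66.1 p [ 0.6339 -0.1286  0.2204] q6 0.89 t 2.5
clock: 3.55
eef_pos: [0.6338, -0.1291, 0.2207]
ee_rot: [-0.238, 0.971, -0.0, -0.0]
force: [0.3, 0.0, 0.7]
finger_gap: 0.0854
clock: 3.85
eef_pos: [0.6342, -0.1286, 0.2207]
ee_rot: [-0.208, 0.978, -0.0, 0.0]
force: [-0.3, 0.2, 0.8]
finger_gap: 0.0854
[ 0.6342 -0.1286  0.2207]
fit 0.6431 -0.1266 [20.5 18.5 16.4]
fit 0.616 0.0204 [13.4 19.7 13.6]
lin [-0.85 -0.23  2.06] turn -1.57 yaw -156.0 p [ 0.6343 -0.1283  0.2206] q6 2.46 t 3.9
```

```bash
python3 -m pendant '[{"jaw":1,"linear":[-4.5,14.4,6],"turn":0},{"jaw":1,"linear":[-4.5,14.4,9],"turn":0},{"jaw":1,"linear":[-4.5,14.4,12],"turn":0},{"jaw":1,"linear":[-4.5,14.4,12],"turn":0},{"jaw":1,"linear":[-4.5,14.4,12],"turn":0},{"jaw":1,"linear":[-4.5,14.4,12],"turn":0},{"jaw":1,"linear":[-4.5,14.4,12],"turn":0},{"jaw":1,"linear":[-4.5,14.4,12],"turn":0}]' 20
python3 - <<'E'
from h import *
p,P,R=wrist('g1'); print(P.round(4))
x,y=fit(p,.617,.022,((.035,.022),(.025,.036),(.0195,.036)),P,R,.008,'g1f'); go(x,y,.043)
E
```

```text
clock: 4.7
eef_pos: [0.6192, 0.021, 0.1027]
ee_rot: [-0.208, 0.978, -0.001, 0.002]
force: [0.6, -0.8, 0.4]
finger_gap: 0.0854
[0.6192 0.021  0.1027]
fit 0.6138 0.0275 [ 8.   9.3 20.1]
lin [0.23 0.81 5.95] turn 0 yaw -156.0 p [0.619  0.0211 0.1026] q6 2.69 t 4.8
```

View pics/g1f.png

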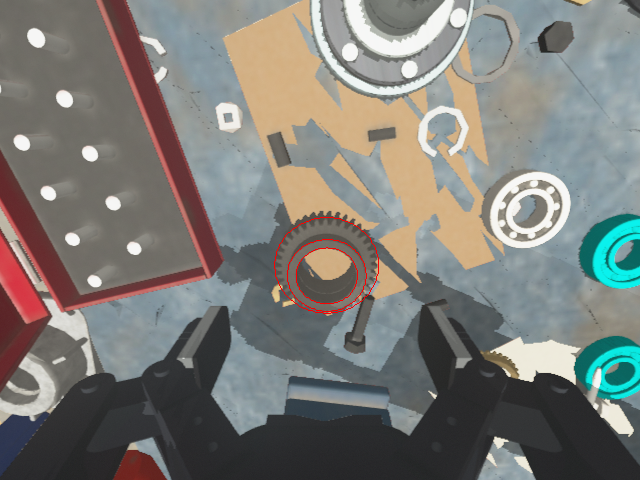

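```bash
python3 - <<'E'
from h import *
a=cv2.imread('pics/g1.png')[190:330,250:400]; b=cv2.imread('pics/g1f.png')[190:330,250:400]
cv2.imwrite('pics/g1c.png',cv2.resize(np.hstack([a,b]),None,fx=2.6,fy=2.6,interpolation=2))
p,P,R=wrist('g2'); print(P.round(4))
for s in ((.616,.0215),(.618,.020)): 
  x,y=fit(p,*s,((.035,.022),(.025,.036),(.0195,.036)),P,R,.003)
E
```

```text
[0.619  0.0211 0.1026]
fit 0.6153 0.0247 [12.3  7.7  5.2]
fit 0.6152 0.0239 [12.   7.4  5.3]
```

View pics/g1c.png

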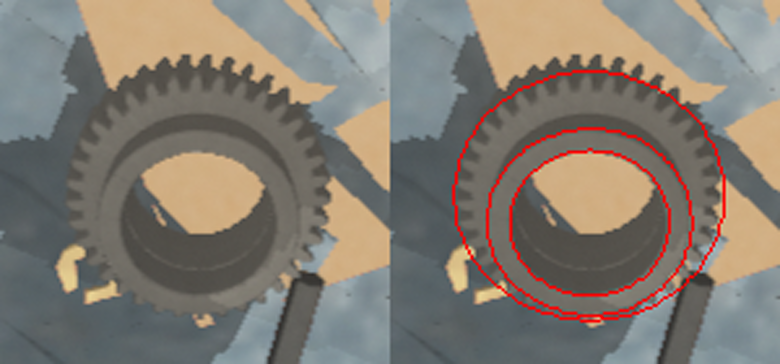

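```bash
python3 - <<'E'
from h import *
M=manip.get_image('wrist')
for f,P,yw in(('m1',[.634,-.1282,.2203],-66),('m2',[.6342,-.1286,.2207],-156),('g1',[.6192,.021,.1027],-156),('g2',[.619,.0211,.1026],-156)):
  p=dict(M); p['img']=cv2.imread(f'pics/{f}.png')[:,:,::-1].copy()
  a=np.radians(yw); R=np.array([[np.cos(a),np.sin(a),0],[np.sin(a),-np.cos(a),0],[0,0,-1]])
  print(f)
  for cc in (((.025,.036),),((.0195,.036),),((.0195,.036),(.025,.036))): fit(p,.6155,.024,cc,np.array(P),R,.008)
go(0.6155,.024,.043)
print(pose()[2])
E
```

```text
m1
fit 0.619 0.0204 [19.5]
fit 0.615 0.0251 [20.7]
fit 0.6143 0.0247 [20.4 16.5]
m2
fit 0.6155 0.0201 [19.9]
fit 0.6138 0.0277 [20.8]
fit 0.6141 0.0273 [20.6 15.5]
g1
fit 0.6089 0.0231 [12.1]
fit 0.6138 0.0275 [20.6]
fit 0.6136 0.0278 [19.9  9.8]
g2
fit 0.609 0.0233 [11.9]
fit 0.6138 0.0275 [20.2]
fit 0.6136 0.0277 [19.8  9.6]
lin [0.16 0.36 5.89] turn 0 yaw -156.0 p [0.6183 0.0214 0.1019] q6 2.69 t 4.8
[[-9.13763093e-01 -4.06238707e-01  2.66892136e-03]
 [-4.06240574e-01  9.13766144e-01 -1.74847467e-04]
 [-2.36774017e-03 -1.24399331e-03 -9.99996423e-01]]
```

```bash
python3 -m pendant '[{"jaw":1,"linear":[0.2,0.7,3],"turn":0},{"jaw":1,"linear":[0.2,0.7,5.9],"turn":0},{"jaw":1,"linear":[0.2,0.7,5.9],"turn":0},{"jaw":1,"linear":[0.2,0.7,5.9],"turn":0},{"jaw":0.0,"linear":[0.2,0.7,5.9],"turn":0},{"jaw":-0.4,"linear":[0.2,0.7,5.9],"turn":0},{"jaw":-0.4,"linear":[0.2,0.7,5.9],"turn":0},{"jaw":-0.4,"linear":[0.2,0.7,5.9],"turn":0},{"jaw":-0.4,"linear":[0.2,0.7,5.9],"turn":0}]' 20
python3 - <<'E'
from h import *
p,P,R=wrist('g3'); cv2.imwrite('pics/g3c.png',cv2.resize(cv2.imread('pics/g3.png')[200:,150:500],None,fx=2,fy=2))
go(0.6155,.024,.043); print(manip.get_obs()['force'],manip.get_obs()['finger_gap'])
E
```

```text
clock: 5.75
eef_pos: [0.6142, 0.0279, 0.0435]
ee_rot: [-0.208, 0.978, -0.0, 0.002]
force: [-0.5, -0.0, 6.2]
finger_gap: 0.0472
lin [ 0.05 -0.41  0.05] turn 0 yaw -156.0 p [0.6143 0.0279 0.0435] q6 2.7 t 5.8
[-0.64050848  0.9950345   6.54754577] 0.0474888143011892
```

View pics/g3c.png

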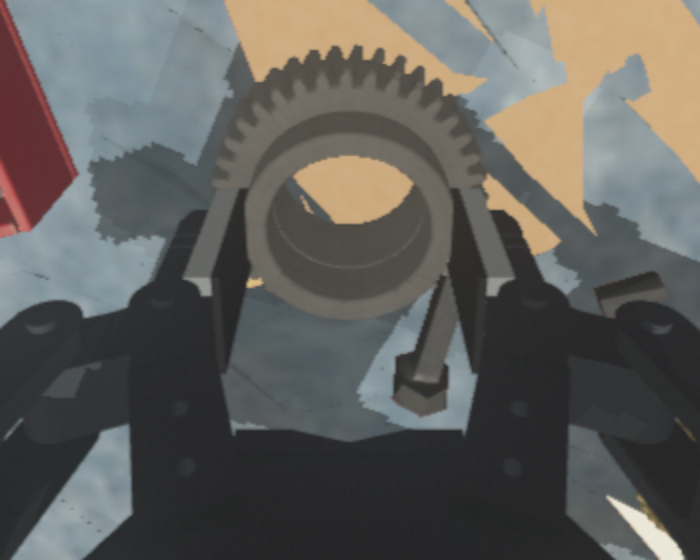

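Gap 47 mm means the pads are only on the chamfer (tips sit back when open). I'll go 8.5 mm lower, pinch, turn 90°, and grip again.

```bash
python3 -m pendant '[{"jaw":0.6,"linear":[0,0,0],"turn":0},{"jaw":0.6,"linear":[0,0,0],"turn":0},{"jaw":0.6,"linear":[0,0,0],"turn":0},{"jaw":0.6,"linear":[0,0,0.85],"turn":0},{"jaw":0.6,"linear":[0,0,0.85],"turn":0},{"jaw":-0.3,"linear":[0,0,0.85],"turn":0},{"jaw":-0.3,"linear":[0,0,0.85],"turn":0},{"jaw":-0.3,"linear":[0,0,0.85],"turn":0},{"jaw":-0.3,"linear":[0,0,0.85],"turn":0},{"jaw":-0.3,"linear":[0,0,0.85],"turn":0}]' 20
python3 -m pendant '[{"jaw":0.6,"linear":[0,0,0],"turn":0},{"jaw":0.6,"linear":[0,0,0],"turn":0},{"jaw":0.6,"linear":[0,0,0],"turn":-0.14},{"jaw":0.6,"linear":[0,0,0],"turn":-0.29},{"jaw":0.6,"linear":[0,0,0],"turn":-0.44},{"jaw":0.6,"linear":[0,0,0],"turn":-0.59},{"jaw":0.6,"linear":[0,0,0],"turn":-0.74},{"jaw":0.6,"linear":[0,0,0],"turn":-0.89},{"jaw":0.6,"linear":[0,0,0],"turn":-1.04},{"jaw":0.6,"linear":[0,0,0],"turn":-1.19}]' 
python3 -m pendant '[{"jaw":0.6,"linear":[0,0,0],"turn":-0.15},{"jaw":0.6,"linear":[0,0,0],"turn":-0.30},{"jaw":0.6,"linear":[0,0,0],"turn":-0.38},{"jaw":0.6,"linear":[0,0,0],"turn":-0.38},{"jaw":-0.3,"linear":[0,0,0],"turn":-0.38},{"jaw":-0.3,"linear":[0,0,0],"turn":-0.38},{"jaw":-0.3,"linear":[0,0,0],"turn":-0.38},{"jaw":-0.3,"linear":[0,0,0],"turn":-0.38},{"jaw":-0.3,"linear":[0,0,0],"turn":-0.38}]' 

```

```text
clock: 6.8
eef_pos: [0.6127, 0.0276, 0.0345]
ee_rot: [-0.208, 0.978, -0.0, -0.0]
force: [-3.5, -1.0, 9.1]
finger_gap: 0.0554
clock: 7.8
eef_pos: [0.6119, 0.028, 0.0322]
ee_rot: [0.723, -0.691, -0.0, 0.0]
force: [1.0, -0.1, -0.2]
finger_gap: 0.0686
clock: 8.7
eef_pos: [0.6153, 0.0274, 0.0364]
ee_rot: [0.838, -0.545, 0.002, -0.001]
force: [-2.2, -1.7, 13.2]
finger_gap: 0.0479
```

```bash
python3 - <<'E'
from h import *
p,P,R=wrist('g4'); cv2.imwrite('pics/g4c.png',cv2.resize(cv2.imread('pics/g4.png')[200:400,180:460],None,fx=2.5,fy=2.5))
go(0.6155,.024,.043); print(manip.get_obs()['force'],manip.get_obs()['finger_gap'])
E
```

```text
lin [ 0.32  0.11 -0.66] turn 0 yaw -66.1 p [0.6152 0.0274 0.0364] q6 1.13 t 8.8
[-1.76076152 -2.10440482 13.55694502] 0.04723754761931597
```

View pics/g4c.png

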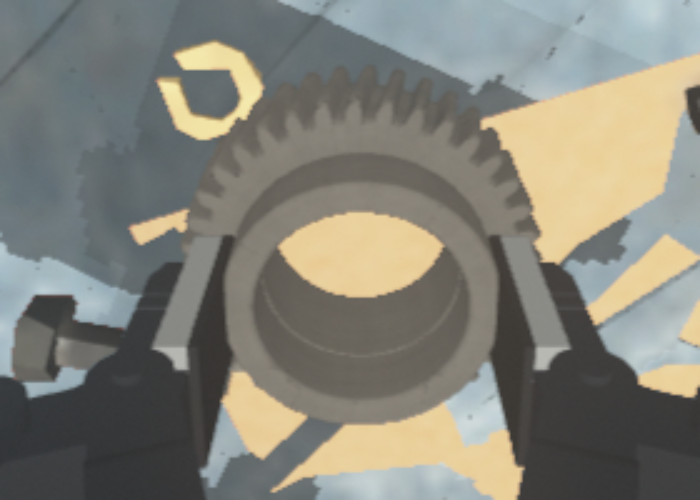

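```bash
python3 -m pendant '[{"jaw":-0.4,"linear":[0,0,-0.4],"turn":0},{"jaw":-0.4,"linear":[0,0,-0.4],"turn":0},{"jaw":-0.4,"linear":[0,0,-0.4],"turn":0}]' 60
python3 - <<'E'
from h import *
p,P,R=wrist('g5')
for c in(((.0195,.036),),((.0195,.036),(.025,.036)),((.035,.022),)):
  for z in (0,.004): 
    x,y=fit(p,P[0],P[1],tuple((r,h+z) for r,h in c),P,R,.006); print('  off tool',((R.T@(np.array([x,y,P[2]])-P))*1000).round(1))
go(.643,-.1261,.155)
E
```

```text
clock: 9.05
eef_pos: [0.612, 0.028, 0.0368]
ee_rot: [0.838, -0.545, -0.0, 0.0]
force: [-0.4, -0.3, 3.3]
finger_gap: 0.0462
fit 0.6125 0.0299 [22.3]
  off tool [-1.6 -1.2 -0. ]
fit 0.6118 0.0265 [13.4]
  off tool [1.3 0.8 0. ]
fit 0.6121 0.0297 [21.3 18.7]
  off tool [-1.5 -0.7 -0. ]
fit 0.6137 0.0321 [11.9 16.6]
  off tool [-3.1 -3.2 -0. ]
fit 0.6113 0.0299 [13.]
  off tool [-2.1 -0.1  0. ]
fit 0.6144 0.0321 [12.9]
  off tool [-2.8 -3.8 -0. ]
lin [ 15.33   3.44 -11.83] turn 0 yaw -66.0 p [0.612  0.028  0.0368] q6 1.13 t 9.1
```

```bash
python3 -m pendant '[{"jaw":-0.4,"linear":[0,0,-4],"turn":0},{"jaw":-0.4,"linear":[0,0,-8],"turn":0},{"jaw":-0.4,"linear":[0,0,-12],"turn":0},{"jaw":-0.4,"linear":[5,1,-12],"turn":0},{"jaw":-0.4,"linear":[10,2,-12],"turn":0},{"jaw":-0.4,"linear":[15.3,3.4,-12],"turn":0},{"jaw":-0.4,"linear":[15.3,3.4,-12],"turn":0},{"jaw":-0.4,"linear":[15.3,3.4,-12],"turn":0},{"jaw":-0.4,"linear":[15.3,3.4,-12],"turn":0},{"jaw":-0.4,"linear":[15.3,3.4,-12],"turn":0}]' 60
python3 - <<'E'
from h import *
p,P,R=wrist('g6'); z0=P[2]-.0368
for dz in(-.004,-.002,0,.002):
    z=z0+dz; x,y=fit(p,P[0],P[1],((.0195,.036+z),(.025,.036+z),(.035,.022+z)),P,R,.006,'g6f' if dz==0 else None); print(dz,'  off tool',((R.T@(np.array([x,y,P[2]])-P))*1000).round(1))
go(.643,-.1261,.155)
E
```

```text
clock: 10.1
eef_pos: [0.6427, -0.1238, 0.1557]
ee_rot: [0.839, -0.544, -0.001, 0.0]
force: [0.0, -0.5, -3.5]
finger_gap: 0.0468
fit 0.6404 -0.123 [20.1 19.3 10.6]
-0.004   off tool [-1.6  1.7  0. ]
fit 0.6415 -0.1225 [20.  18.9 11.7]
-0.002   off tool [-1.6  0.6  0. ]
fit 0.6426 -0.122 [17.6 16.9 12.9]
0   off tool [-1.6 -0.6  0. ]
fit 0.6436 -0.122 [13.5 14.2 12.4]
0.002   off tool [-1.2 -1.5  0. ]
lin [0.21 0.09 0.11] turn 0 yaw -65.9 p [ 0.643  -0.1238  0.1561] q6 0.89 t 10.2
```

View pics/g6f.png

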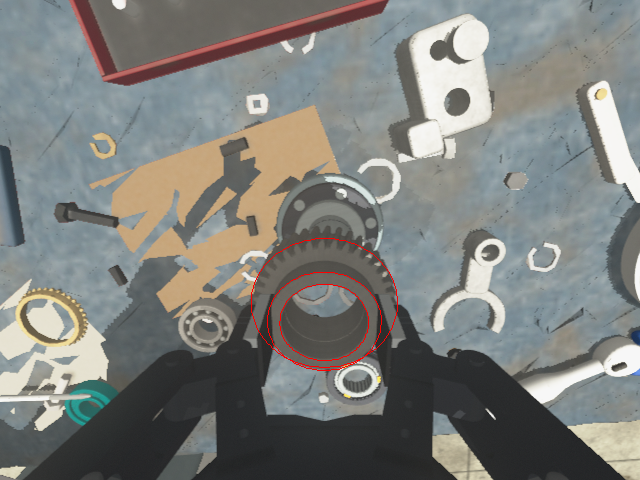

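```bash
python3 -m pendant '[{"jaw":-0.4,"linear":[0.2,0.05,0],"turn":0},{"jaw":-0.4,"linear":[0.2,0.05,0],"turn":0},{"jaw":-0.4,"linear":[0.2,0.05,2],"turn":0},{"jaw":-0.4,"linear":[0.2,0.05,4],"turn":0},{"jaw":-0.4,"linear":[0.2,0.05,5],"turn":0},{"jaw":-0.4,"linear":[0.2,0.05,5],"turn":0},{"jaw":-0.4,"linear":[0.2,0.05,5],"turn":0}]' 60
python3 -m pendant '[{"jaw":-0.4,"linear":[0,0,0.5],"turn":0},{"jaw":-0.4,"linear":[0,0,1.0],"turn":0},{"jaw":-0.4,"linear":[0,0,1.5],"turn":0},{"jaw":-0.4,"linear":[0,0,1.5],"turn":0},{"jaw":-0.4,"linear":[0,0,1.5],"turn":0}]' 60
python3 -c "
from h import *
go(.6435,-.1259,.0688)"
```

```text
clock: 10.85
eef_pos: [0.6443, -0.1276, 0.1073]
ee_rot: [0.839, -0.545, 0.0, -0.0]
force: [1.0, 0.1, -4.0]
finger_gap: 0.0462
clock: 11.35
eef_pos: [0.6437, -0.1276, 0.0917]
ee_rot: [0.839, -0.545, -0.0, 0.0]
force: [0.0, 0.3, -4.7]
finger_gap: 0.0466
lin [-0.17 -0.05  2.29] turn 0 yaw -66.0 p [ 0.6437 -0.1276  0.0917] q6 0.89 t 11.3
```

```bash
python3 -m pendant '[{"jaw":-0.4,"linear":[0,0,0.6],"turn":0},{"jaw":-0.4,"linear":[0,0,1.2],"turn":0},{"jaw":-0.4,"linear":[0,0,1.7],"turn":0},{"jaw":-0.4,"linear":[0,0,2.0],"turn":0},{"jaw":-0.4,"linear":[0,0,2.2],"turn":0},{"jaw":-0.4,"linear":[0,0,2.3],"turn":0},{"jaw":-0.4,"linear":[0,0,2.4],"turn":0},{"jaw":-0.4,"linear":[0,0,2.4],"turn":0}]' 60
```

```text
clock: 12.15
eef_pos: [0.6442, -0.1277, 0.0689]
ee_rot: [0.839, -0.545, 0.0, -0.0]
force: [-3.1, 1.0, 1.0]
finger_gap: 0.0462
```

```bash
python3 -m pendant '[{"jaw":1,"linear":[0,0,0],"turn":0},{"jaw":1,"linear":[0,0,0],"turn":0},{"jaw":1,"linear":[0,0,0],"turn":0},{"jaw":1,"linear":[0,0,0],"turn":0},{"jaw":1,"linear":[0,0,-3],"turn":0},{"jaw":1,"linear":[0,0,-7],"turn":0},{"jaw":1,"linear":[0,0,-9],"turn":0},{"jaw":1,"linear":[0,0,-9],"turn":0}]' 60
python3 - <<'E'
from h import *
p,P,R=wrist('s1')
x,y=fit(p,.6435,-.127,((.0195,.068),(.025,.068),(.035,.054),(.040,.022)),P,R,.008,'s1f')
go(.452,.0783,.139)
E
```

```text
clock: 12.95
eef_pos: [0.6474, -0.1286, 0.1629]
ee_rot: [0.839, -0.545, 0.005, -0.001]
force: [0.3, -0.4, -0.1]
finger_gap: 0.0855
fit 0.6439 -0.1263 [ 7.5 10.6  9.8 16.9]
lin [-26.74   9.31   2.01] turn 0 yaw -66.0 p [ 0.6456 -0.1281  0.1603] q6 0.89 t 13.0
```

View pics/s1f.png

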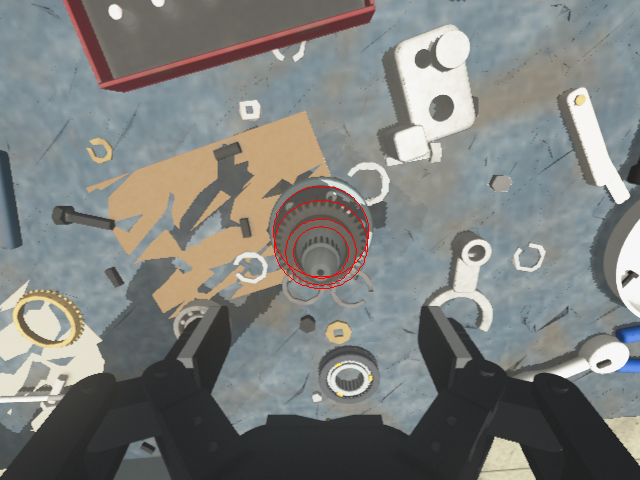

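Gear is seated (image overlay and the height of 0.0689 m both agree). On to the brass ring.

```bash
python3 -m pendant '[{"jaw":1,"linear":[-5,1.7,0],"turn":0},{"jaw":1,"linear":[-26.7,9.3,2],"turn":0},{"jaw":1,"linear":[-26.7,9.3,2],"turn":0},{"jaw":1,"linear":[-26.7,9.3,2],"turn":0},{"jaw":1,"linear":[-26.7,9.3,2],"turn":0},{"jaw":1,"linear":[-26.7,9.3,2],"turn":0},{"jaw":1,"linear":[-26.7,9.3,2],"turn":0},{"jaw":1,"linear":[-26.7,9.3,2],"turn":0},{"jaw":1,"linear":[-26.7,9.3,2],"turn":0},{"jaw":1,"linear":[-26.7,9.3,2],"turn":0}]' 60
python3 - <<'E'
from h import *
p,P,R=wrist('r1')
x,y=fit(p,.452,.0783,((.0264,.009),(.033,.006)),P,R,.012,'r1f')
fit(p,.452,.0783,((.0264,.009),),P,R,.012)
go(x,y,.010)
E
```

```text
clock: 14.0
eef_pos: [0.4516, 0.0777, 0.1379]
ee_rot: [0.838, -0.545, 0.0, -0.0]
force: [0.2, -0.5, -0.1]
finger_gap: 0.0854
fit 0.4519 0.0814 [15.2 12.7]
fit 0.4495 0.0775 [17.2]
lin [-0.33 -0.18 12.8 ] turn 0 yaw -66.1 p [0.4515 0.0777 0.138 ] q6 1.23 t 14.1
```

View pics/r1f.png

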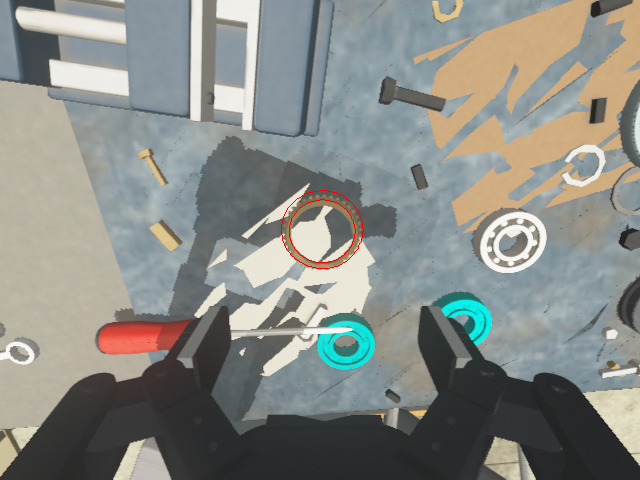

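```bash
python3 -m pendant '[{"jaw":1,"linear":[-0.23,-0.05,2],"turn":-0.14},{"jaw":1,"linear":[-0.23,-0.05,5],"turn":-0.28},{"jaw":1,"linear":[-0.23,-0.05,8],"turn":-0.42},{"jaw":1,"linear":[-0.23,-0.05,10],"turn":-0.56},{"jaw":1,"linear":[-0.23,-0.05,11],"turn":-0.7},{"jaw":1,"linear":[-0.23,-0.05,12.2],"turn":-0.8},{"jaw":1,"linear":[-0.23,-0.05,12.2],"turn":-0.8},{"jaw":0.3,"linear":[-0.23,-0.05,12.2],"turn":-0.8},{"jaw":0.3,"linear":[-0.23,-0.05,12.2],"turn":-0.8},{"jaw":0.3,"linear":[-0.23,-0.05,12.2],"turn":-0.8}]' 20
python3 -m pendant '[{"jaw":0.3,"linear":[0,0,0],"turn":0},{"jaw":0.8,"linear":[0,0,0],"turn":0},{"jaw":0.8,"linear":[0,0,0],"turn":0},{"jaw":0.8,"linear":[0,0,0],"turn":0.15},{"jaw":0.8,"linear":[0,0,0],"turn":0.3},{"jaw":0.8,"linear":[0,0,0],"turn":0.45},{"jaw":0.8,"linear":[0,0,0],"turn":0.6},{"jaw":0.8,"linear":[0,0,0],"turn":0.75},{"jaw":0.8,"linear":[0,0,0],"turn":0.8},{"jaw":0.8,"linear":[0,0,0],"turn":0.8}]' 20
python3 -m pendant '[{"jaw":0.2,"linear":[0,0,0],"turn":0},{"jaw":0.2,"linear":[0,0,0],"turn":0},{"jaw":0.2,"linear":[0,0,0],"turn":0},{"jaw":0.2,"linear":[0,0,0],"turn":0},{"jaw":0.2,"linear":[0,0,0],"turn":0},{"jaw":0.2,"linear":[0,0,0],"turn":0}]' 30
python3 - <<'E'
from h import *
p,P,R=wrist('r2')
x,y=fit(p,P[0],P[1],((.0264,.009),(.033,.006)),P,R,.006,'r2f')
print('  off tool',((R.T@(np.array([x,y,P[2]])-P))*1000).round(1))
cv2.imwrite('pics/r2c.png',np.hstack([cv2.resize(cv2.imread(f'pics/r2{k}.png')[220:400,200:440],None,fx=1.66,fy=1.66) for k in('','f')]))
E
```

```text
clock: 15.05
eef_pos: [0.4508, 0.0805, 0.0171]
ee_rot: [0.984, -0.176, 0.001, -0.0]
force: [-1.0, -0.4, 2.9]
finger_gap: 0.0602
clock: 16.05
eef_pos: [0.4498, 0.0809, 0.0158]
ee_rot: [0.839, -0.545, -0.0, -0.0]
force: [0.1, 0.2, -0.7]
finger_gap: 0.0768
clock: 16.65
eef_pos: [0.45, 0.0808, 0.0164]
ee_rot: [0.839, -0.544, -0.0, 0.0]
force: [-1.9, 0.1, 4.7]
finger_gap: 0.059
fit 0.4497 0.0793 [17.3 12.9]
  off tool [ 1.2  0.8 -0. ]
```

View pics/r2c.png

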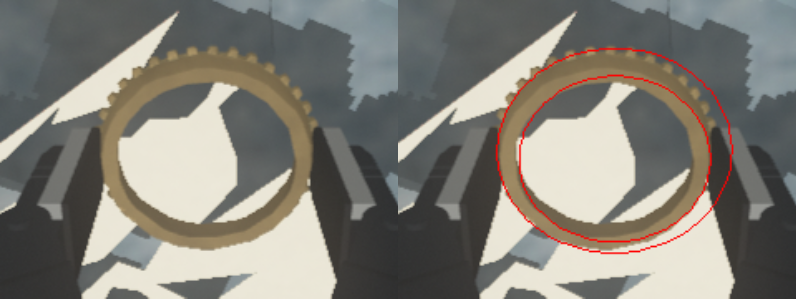

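```bash
python3 -m pendant '[{"jaw":0.1,"linear":[0,0,0],"turn":0},{"jaw":0.1,"linear":[0,0,-5],"turn":0},{"jaw":0.1,"linear":[0,0,-10],"turn":0},{"jaw":0.1,"linear":[2,0,-13],"turn":0},{"jaw":0.1,"linear":[26.9,-9.2,-13],"turn":0},{"jaw":0.1,"linear":[26.9,-9.2,-13],"turn":0},{"jaw":0.1,"linear":[26.9,-9.2,-13],"turn":0},{"jaw":0.1,"linear":[26.9,-9.2,-13],"turn":0},{"jaw":0.1,"linear":[26.9,-9.2,-13],"turn":0},{"jaw":0.1,"linear":[26.9,-9.2,-13],"turn":0}]' 50
python3 -m pendant '[{"jaw":0.1,"linear":[0,0,0],"turn":0},{"jaw":0.1,"linear":[0,0,0],"turn":0},{"jaw":0.1,"linear":[0,0,0],"turn":0},{"jaw":0.1,"linear":[0,0,0],"turn":0}]'
python3 - <<'E'
from h import *
p,P,R=wrist('r3')
go(.6436,-.1273,.0925)
cv2.imwrite('pics/r3c.png',cv2.resize(cv2.imread('pics/r3.png')[180:420,180:460],None,fx=2.4,fy=2.4))
E
```

```text
clock: 17.7
eef_pos: [0.6466, -0.1318, 0.1458]
ee_rot: [0.838, -0.546, 0.002, -0.0]
force: [-0.7, -0.3, -0.4]
finger_gap: 0.0585
clock: 18.1
eef_pos: [0.6423, -0.1262, 0.1457]
ee_rot: [0.839, -0.544, -0.001, 0.0]
force: [-0.5, 0.6, -0.7]
finger_gap: 0.0588
lin [ 0.13 -0.06  5.34] turn 0 yaw -65.9 p [ 0.6426 -0.1263  0.1459] q6 0.89 t 18.1
```

View pics/r3c.png

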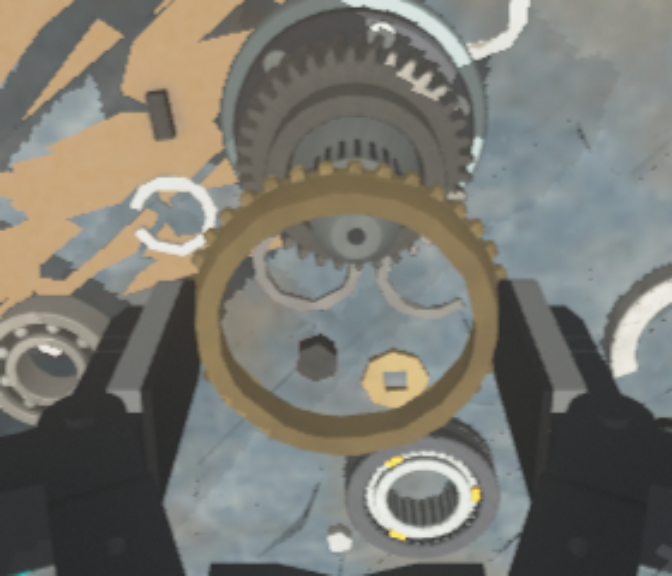

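```bash
python3 -m pendant '[{"jaw":0.1,"linear":[0.1,-0.05,1],"turn":0},{"jaw":0.1,"linear":[0.1,-0.05,3],"turn":0},{"jaw":0.1,"linear":[0.1,-0.05,5],"turn":0},{"jaw":0.1,"linear":[0.1,-0.05,5.4],"turn":0},{"jaw":0.1,"linear":[0.1,-0.05,5.4],"turn":0},{"jaw":0.1,"linear":[0.1,-0.05,5.4],"turn":0}]' 
python3 -m pendant '[{"jaw":0.1,"linear":[0,0,0.4],"turn":0},{"jaw":0.1,"linear":[0,0,0.8],"turn":0},{"jaw":0.1,"linear":[0,0,1.1],"turn":0},{"jaw":0.1,"linear":[0,0,1.2],"turn":0},{"jaw":0.1,"linear":[0,0,1.2],"turn":0}]' 
```

```text
clock: 18.75
eef_pos: [0.6448, -0.1283, 0.0926]
ee_rot: [0.839, -0.545, 0.001, -0.0]
force: [1.0, -0.3, -1.2]
finger_gap: 0.0585
clock: 19.25
eef_pos: [0.644, -0.1283, 0.0796]
ee_rot: [0.839, -0.545, -0.0, 0.0]
force: [-0.9, 0.2, -1.8]
finger_gap: 0.0584
```

Past the hub top with no resistance. Finish the seat.

```bash
python3 -m pendant '[{"jaw":0.1,"linear":[0,0,0.4],"turn":0},{"jaw":0.1,"linear":[0,0,0.7],"turn":0},{"jaw":0.1,"linear":[0,0,0.9],"turn":0},{"jaw":0.1,"linear":[0,0,1.0],"turn":0},{"jaw":0.1,"linear":[0,0,1.0],"turn":0},{"jaw":0.1,"linear":[0,0,1.0],"turn":0}]' 
```

```text
clock: 19.85
eef_pos: [0.6442, -0.1282, 0.0708]
ee_rot: [0.839, -0.545, -0.0, 0.0]
force: [-2.9, 1.1, 5.1]
finger_gap: 0.0586
```

```bash
python3 -m pendant '[{"jaw":1,"linear":[0,0,0],"turn":0},{"jaw":1,"linear":[0,0,0],"turn":0},{"jaw":1,"linear":[0,0,0],"turn":0},{"jaw":1,"linear":[0,0,-4],"turn":0},{"jaw":1,"linear":[0,0,-8],"turn":0},{"jaw":1,"linear":[0,4,-9],"turn":0},{"jaw":1,"linear":[2.5,15.5,-7],"turn":0},{"jaw":1,"linear":[2.5,15.5,-7],"turn":0},{"jaw":1,"linear":[2.5,15.5,-7],"turn":0},{"jaw":1,"linear":[2.5,15.5,-7],"turn":0}]' 
python3 -m pendant '[{"jaw":1,"linear":[0,0,0],"turn":0},{"jaw":1,"linear":[0,0,0],"turn":0}]' 
python3 - <<'E'
from h import *
p,P,R=wrist('h1')
c=((.031,.016),(.0145,.016))
x,y=fit(p,.511,-.212,c,P,R,.010,'h1f')
for k in c: fit(p,.511,-.212,(k,),P,R,.010)
go(x,y,.018)
E
```

```text
clock: 20.85
eef_pos: [0.5099, -0.2152, 0.1389]
ee_rot: [0.838, -0.546, -0.001, 0.0]
force: [0.5, 0.5, 0.4]
finger_gap: 0.0856
clock: 21.05
eef_pos: [0.5143, -0.214, 0.1405]
ee_rot: [0.839, -0.544, 0.001, -0.0]
force: [0.2, -0.2, -0.2]
finger_gap: 0.0855
fit 0.5112 -0.2163 [ 8.  24.4]
fit 0.5066 -0.208 [10.3]
fit 0.5115 -0.2163 [24.4]
lin [ 0.09  0.4  12.24] turn 0 yaw -65.9 p [ 0.5143 -0.2138  0.1404] q6 0.68 t 21.1
```

View pics/h1f.png

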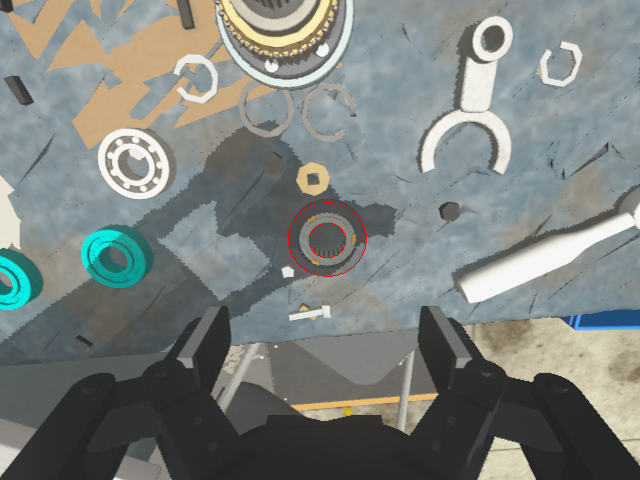

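```bash
python3 -m pendant '[{"jaw":1,"linear":[0.1,0.4,2],"turn":0.14},{"jaw":1,"linear":[0.1,0.4,5],"turn":0.28},{"jaw":1,"linear":[0.1,0.4,8],"turn":0.42},{"jaw":1,"linear":[0.1,0.4,10],"turn":0.56},{"jaw":1,"linear":[0.1,0.4,11.5],"turn":0.7},{"jaw":1,"linear":[0.1,0.4,12.4],"turn":0.8},{"jaw":1,"linear":[0.1,0.4,12.4],"turn":0.8},{"jaw":0.1,"linear":[0.1,0.4,12.4],"turn":0.8},{"jaw":0.1,"linear":[0.1,0.4,12.4],"turn":0.8},{"jaw":0.1,"linear":[0.1,0.4,12.4],"turn":0.8}]' 20
python3 -m pendant '[{"jaw":0.1,"linear":[0,0,0],"turn":0},{"jaw":0.8,"linear":[0,0,0],"turn":0},{"jaw":0.8,"linear":[0,0,0],"turn":0},{"jaw":0.8,"linear":[0,0,0],"turn":-0.15},{"jaw":0.8,"linear":[0,0,0],"turn":-0.3},{"jaw":0.8,"linear":[0,0,0],"turn":-0.45},{"jaw":0.8,"linear":[0,0,0],"turn":-0.6},{"jaw":0.8,"linear":[0,0,0],"turn":-0.75},{"jaw":0.8,"linear":[0,0,0],"turn":-0.8},{"jaw":0.8,"linear":[0,0,0],"turn":-0.8}]' 20
python3 -m pendant '[{"jaw":0,"linear":[0,0,0],"turn":0},{"jaw":0,"linear":[0,0,0],"turn":0},{"jaw":0,"linear":[0,0,0],"turn":0},{"jaw":0,"linear":[0,0,0],"turn":0},{"jaw":0,"linear":[0,0,0],"turn":0},{"jaw":0,"linear":[0,0,0],"turn":0}]' 40
python3 - <<'E'
from h import *
p,P,R=wrist('h2')
for c in (((.0145,.016),),):
  x,y=fit(p,P[0],P[1],c,P,R,.006,'h2f'); print('  off tool',((R.T@(np.array([x,y,P[2]])-P))*1000).round(1))
cv2.imwrite('pics/h2c.png',np.hstack([cv2.resize(cv2.imread(f'pics/h2{k}.png')[220:400,200:440],None,fx=1.66,fy=1.66) for k in('','f')]))
go(.6436,-.1275,.15)
E
```

```text
clock: 22.1
eef_pos: [0.5107, -0.2169, 0.017]
ee_rot: [-0.561, 0.828, -0.001, 0.001]
force: [1.0, 0.1, 1.0]
finger_gap: 0.0593
clock: 23.1
eef_pos: [0.5092, -0.2168, 0.0158]
ee_rot: [0.839, -0.545, -0.0, 0.0]
force: [0.2, -0.2, -0.6]
finger_gap: 0.077
clock: 23.7
eef_pos: [0.5096, -0.217, 0.0166]
ee_rot: [0.838, -0.545, 0.0, 0.0]
force: [-1.7, -0.6, 5.7]
finger_gap: 0.0592
fit 0.5109 -0.2146 [25.]
  off tool [-1.6 -2.2 -0. ]
lin [ -2.74 -15.87 -13.34] turn 0 yaw -66.0 p [ 0.5097 -0.217   0.0166] q6 0.67 t 23.8
```

View pics/h2c.png

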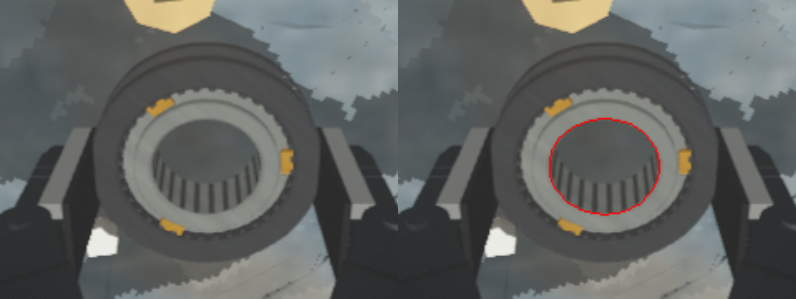

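```bash
python3 -m pendant '[{"jaw":0,"linear":[0,0,-4],"turn":0},{"jaw":0,"linear":[0,0,-9],"turn":0},{"jaw":0,"linear":[0,-1,-13],"turn":0},{"jaw":0,"linear":[-1,-5,-13],"turn":0},{"jaw":0,"linear":[-2,-10,-13],"turn":0},{"jaw":0,"linear":[-2.8,-15.7,-13],"turn":0},{"jaw":0,"linear":[-2.8,-15.7,-13],"turn":0},{"jaw":0,"linear":[-2.8,-15.7,-13],"turn":0},{"jaw":0,"linear":[-2.8,-15.7,-13],"turn":0},{"jaw":0,"linear":[-2.8,-15.7,-13],"turn":0}]' 50
python3 -m pendant '[{"jaw":0,"linear":[0,0,0],"turn":0},{"jaw":0,"linear":[0,0,0],"turn":0}]'
python3 - <<'E'
from h import *
p,P,R=wrist('h3'); z0=P[2]-.0166
for zz in(.016,.014):
  x,y=fit(p,P[0],P[1],((.0145,z0+zz),),P,R,.006); print('  off tool',((R.T@(np.array([x,y,P[2]])-P))*1000).round(1))
go(.6418,-.1278,.102)
E
```

```text
clock: 24.75
eef_pos: [0.6398, -0.1281, 0.145]
ee_rot: [0.838, -0.545, -0.001, 0.001]
force: [0.1, 0.1, -1.2]
finger_gap: 0.0594
clock: 24.95
eef_pos: [0.6408, -0.1281, 0.146]
ee_rot: [0.838, -0.545, -0.0, 0.0]
force: [0.0, 0.7, -2.0]
finger_gap: 0.0587
fit 0.6419 -0.1254 [19.]
  off tool [-2.1 -2.1 -0. ]
fit 0.6406 -0.1263 [19.8]
  off tool [-1.8 -0.5  0. ]
lin [ 0.01 -0.08  4.41] turn 0 yaw -66.1 p [ 0.641  -0.128   0.1461] q6 0.89 t 25.0
```

```bash
python3 -m pendant '[{"jaw":0,"linear":[0,-0.1,1],"turn":0},{"jaw":0,"linear":[0,-0.1,2.5],"turn":0},{"jaw":0,"linear":[0,-0.1,3.6],"turn":0},{"jaw":0,"linear":[0,-0.1,4.2],"turn":0},{"jaw":0,"linear":[0,-0.1,4.4],"turn":0},{"jaw":0,"linear":[0,-0.1,4.4],"turn":0}]' 50
python3 -m pendant '[{"jaw":0,"linear":[0,0,0.3],"turn":0},{"jaw":0,"linear":[0,0,0.6],"turn":0},{"jaw":0,"linear":[0,0,0.9],"turn":0},{"jaw":0,"linear":[0,0,0.9],"turn":0}]'
```

```text
clock: 25.6
eef_pos: [0.6422, -0.1267, 0.1012]
ee_rot: [0.839, -0.545, -0.001, 0.0]
force: [-0.0, -0.0, -1.7]
finger_gap: 0.0589
clock: 26.0
eef_pos: [0.6423, -0.1269, 0.0926]
ee_rot: [0.839, -0.545, -0.0, 0.0]
force: [0.3, 0.2, -3.3]
finger_gap: 0.0584
```

```bash
python3 -m pendant '[{"jaw":0,"linear":[0,0,0.3],"turn":0},{"jaw":0,"linear":[0,0,0.6],"turn":0},{"jaw":0,"linear":[0,0,0.8],"turn":0},{"jaw":0,"linear":[0,0,0.9],"turn":0},{"jaw":0,"linear":[0,0,0.9],"turn":0},{"jaw":0,"linear":[0,0,0.9],"turn":0}]'
```

```text
clock: 26.6
eef_pos: [0.6427, -0.1269, 0.0848]
ee_rot: [0.839, -0.545, 0.0, -0.0]
force: [-3.4, 0.1, 4.4]
finger_gap: 0.0592
```

```bash
python3 -m pendant '[{"jaw":1,"linear":[0,0,0],"turn":0},{"jaw":1,"linear":[0,0,0],"turn":0},{"jaw":1,"linear":[0,0,0],"turn":0},{"jaw":1,"linear":[0,0,-4],"turn":0},{"jaw":1,"linear":[0,0,-8],"turn":0},{"jaw":1,"linear":[-3,3,-9],"turn":0},{"jaw":1,"linear":[-11.4,9.6,-5.5],"turn":0},{"jaw":1,"linear":[-11.4,9.6,-5.5],"turn":0},{"jaw":1,"linear":[-11.4,9.6,-5.5],"turn":0},{"jaw":1,"linear":[-11.4,9.6,-5.5],"turn":0}]' 
python3 -m pendant '[{"jaw":1,"linear":[0,0,0],"turn":0},{"jaw":1,"linear":[0,0,0],"turn":0}]' 
python3 - <<'E'
from h import *
p,P,R=wrist('b1')
c=((.026,.015),(.0125,.015))
x,y=fit(p,.508,-.0615,c,P,R,.010,'b1f')
for k in c: fit(p,.508,-.0615,(k,),P,R,.010)
go(x,y,.016)
E
```

```text
clock: 27.6
eef_pos: [0.5055, -0.0606, 0.1375]
ee_rot: [0.839, -0.544, -0.002, 0.001]
force: [0.7, -0.0, 0.2]
finger_gap: 0.0855
clock: 27.8
eef_pos: [0.5115, -0.0627, 0.1404]
ee_rot: [0.839, -0.545, 0.002, -0.001]
force: [1.0, -0.2, -0.9]
finger_gap: 0.0858
fit 0.5067 -0.0606 [19.4 17.8]
fit 0.5063 -0.0603 [19.7]
fit 0.5055 -0.0624 [17.9]
lin [-0.42  0.37 12.42] turn 0 yaw -66.0 p [ 0.5112 -0.0628  0.1402] q6 0.95 t 27.9
```

View pics/b1f.png

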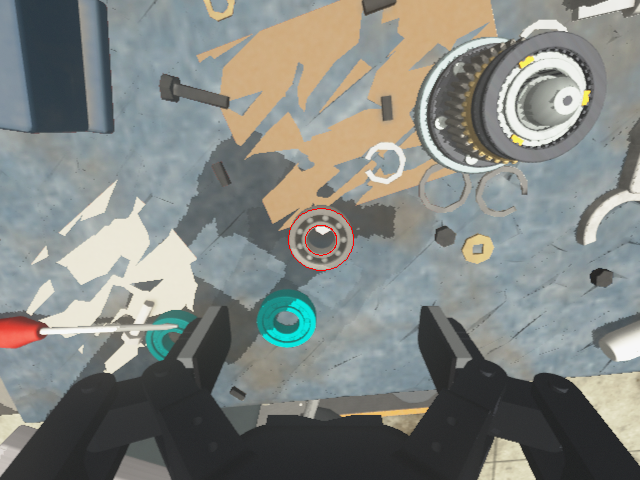

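```bash
python3 -m pendant '[{"jaw":1,"linear":[-0.4,0.35,2],"turn":0.14},{"jaw":1,"linear":[-0.4,0.35,5],"turn":0.28},{"jaw":1,"linear":[-0.4,0.35,8],"turn":0.42},{"jaw":1,"linear":[-0.4,0.35,10],"turn":0.56},{"jaw":1,"linear":[-0.4,0.35,11.5],"turn":0.7},{"jaw":1,"linear":[-0.4,0.35,12.2],"turn":0.8},{"jaw":1,"linear":[-0.4,0.35,12.2],"turn":0.8},{"jaw":-0.2,"linear":[-0.4,0.35,12.2],"turn":0.8},{"jaw":-0.2,"linear":[-0.4,0.35,12.2],"turn":0.8},{"jaw":-0.2,"linear":[-0.4,0.35,12.2],"turn":0.8}]' 20
python3 -m pendant '[{"jaw":-0.2,"linear":[0,0,0],"turn":0},{"jaw":0.6,"linear":[0,0,0],"turn":0},{"jaw":0.6,"linear":[0,0,0],"turn":0},{"jaw":0.6,"linear":[0,0,0],"turn":-0.15},{"jaw":0.6,"linear":[0,0,0],"turn":-0.3},{"jaw":0.6,"linear":[0,0,0],"turn":-0.45},{"jaw":0.6,"linear":[0,0,0],"turn":-0.6},{"jaw":0.6,"linear":[0,0,0],"turn":-0.75},{"jaw":0.6,"linear":[0,0,0],"turn":-0.8},{"jaw":0.6,"linear":[0,0,0],"turn":-0.8}]' 20
python3 -m pendant '[{"jaw":-0.3,"linear":[0,0,0],"turn":0},{"jaw":-0.3,"linear":[0,0,0],"turn":0},{"jaw":-0.3,"linear":[0,0,0],"turn":0},{"jaw":-0.3,"linear":[0,0,0],"turn":0},{"jaw":-0.3,"linear":[0,0,0],"turn":0},{"jaw":-0.3,"linear":[0,0,0],"turn":0}]' 40
python3 - <<'E'
from h import *
p,P,R=wrist('b2')
for c in (((.026,.015),),((.0125,.015),)):
  x,y=fit(p,P[0],P[1],c,P,R,.006,'b2f'); print('  off tool',((R.T@(np.array([x,y,P[2]])-P))*1000).round(1))
cv2.imwrite('pics/b2c.png',np.hstack([cv2.resize(cv2.imread(f'pics/b2{k}.png')[220:400,200:440],None,fx=1.66,fy=1.66) for k in('','f')]))
go(.6433,-.1270,.15)
E
```

```text
clock: 28.85
eef_pos: [0.5048, -0.0599, 0.0181]
ee_rot: [-0.561, 0.828, -0.001, 0.001]
force: [-1.0, -1.3, 2.7]
finger_gap: 0.0502
clock: 29.85
eef_pos: [0.5033, -0.0594, 0.0167]
ee_rot: [0.839, -0.545, -0.0, 0.0]
force: [0.3, 0.1, 0.6]
finger_gap: 0.0687
clock: 30.45
eef_pos: [0.5039, -0.0596, 0.0172]
ee_rot: [0.839, -0.545, 0.0, -0.0]
force: [-1.5, -1.4, 5.3]
finger_gap: 0.0488
fit 0.5058 -0.0576 [22.8]
  off tool [-1.1 -2.6  0. ]
fit 0.5038 -0.0579 [17.]
  off tool [-1.7 -0.6 -0. ]
lin [ 11.82 -10.   -13.27] turn 0 yaw -66.0 p [ 0.5039 -0.0596  0.0173] q6 0.95 t 30.5
```

The picture limit is reached, so from here I'll use numbers and contact forces only.

```bash
python3 -m pendant '[{"jaw":-0.3,"linear":[0,0,-4],"turn":0},{"jaw":-0.3,"linear":[0,0,-9],"turn":0},{"jaw":-0.3,"linear":[1,-1,-13],"turn":0},{"jaw":-0.3,"linear":[5,-4,-13],"turn":0},{"jaw":-0.3,"linear":[9,-7.5,-13],"turn":0},{"jaw":-0.3,"linear":[11.8,-9.9,-13],"turn":0},{"jaw":-0.3,"linear":[11.8,-9.9,-13],"turn":0},{"jaw":-0.3,"linear":[11.8,-9.9,-13],"turn":0},{"jaw":-0.3,"linear":[11.8,-9.9,-13],"turn":0}]' 50
python3 -m pendant '[{"jaw":-0.3,"linear":[0,0,0],"turn":0},{"jaw":-0.3,"linear":[0,0,0],"turn":0},{"jaw":-0.3,"linear":[0,0,0],"turn":0}]'
python3 - <<'E'
from h import *
p,P,R=wrist('b3'); z0=P[2]-.0172
for dz in(-.002,0,.002):
  for r in(.026,.0125):
    x,y=fit(p,P[0],P[1],((r,z0+.015+dz),),P,R,.006); print('  off tool',dz,((R.T@(np.array([x,y,P[2]])-P))*1000).round(1))
go(.6423,-.1275,.118)
E
```

```text
clock: 31.4
eef_pos: [0.6399, -0.1262, 0.1451]
ee_rot: [0.839, -0.545, -0.002, 0.001]
force: [-1.1, 0.0, -1.6]
finger_gap: 0.0481
clock: 31.7
eef_pos: [0.6416, -0.1267, 0.1472]
ee_rot: [0.839, -0.544, 0.0, -0.0]
force: [-0.1, -0.6, -1.0]
finger_gap: 0.048
fit 0.6426 -0.124 [18.2]
  off tool -0.002 [-2. -2.  0.]
fit 0.6426 -0.1245 [20.]
  off tool -0.002 [-1.6 -1.8  0. ]
fit 0.6438 -0.1251 [16.5]
  off tool 0 [-0.5 -2.7  0. ]
fit 0.6408 -0.1323 [17.2]
  off tool 0 [ 4.8  3.  -0. ]
fit 0.6435 -0.1228 [15.2]
  off tool 0.002 [-2.8 -3.4  0. ]
fit 0.647 -0.1232 [17.7]
  off tool 0.002 [-1.  -6.3  0. ]
lin [ 0.08 -0.02  2.93] turn 0 yaw -66.0 p [ 0.6418 -0.1268  0.1473] q6 0.89 t 31.8
```

```bash
python3 -m pendant '[{"jaw":-0.3,"linear":[0.08,0.03,1],"turn":0},{"jaw":-0.3,"linear":[0.08,0.03,2],"turn":0},{"jaw":-0.3,"linear":[0.08,0.03,2.9],"turn":0},{"jaw":-0.3,"linear":[0.08,0.03,3.1],"turn":0},{"jaw":-0.3,"linear":[0.08,0.03,3.3],"turn":0},{"jaw":-0.3,"linear":[0.08,0.03,3.3],"turn":0}]' 50
python3 -m pendant '[{"jaw":-0.3,"linear":[0,0,0.3],"turn":0},{"jaw":-0.3,"linear":[0,0,0.6],"turn":0},{"jaw":-0.3,"linear":[0,0,0.7],"turn":0},{"jaw":-0.3,"linear":[0,0,0.7],"turn":0}]'
```

```text
clock: 32.35
eef_pos: [0.642, -0.1279, 0.1135]
ee_rot: [0.839, -0.545, -0.0, 0.0]
force: [0.3, 0.1, -1.0]
finger_gap: 0.0481
clock: 32.75
eef_pos: [0.642, -0.1279, 0.1067]
ee_rot: [0.839, -0.545, -0.0, 0.0]
force: [0.7, 0.3, -1.2]
finger_gap: 0.0484
```

```bash
python3 -m pendant '[{"jaw":-0.3,"linear":[0,0,0.2],"turn":0},{"jaw":-0.3,"linear":[0,0,0.4],"turn":0},{"jaw":-0.3,"linear":[0,0,0.6],"turn":0},{"jaw":-0.3,"linear":[0,0,0.7],"turn":0},{"jaw":-0.3,"linear":[0,0,0.7],"turn":0},{"jaw":-0.3,"linear":[0,0,0.7],"turn":0}]'
```

```text
clock: 33.35
eef_pos: [0.6424, -0.128, 0.1013]
ee_rot: [0.839, -0.545, 0.0, -0.0]
force: [-2.4, 0.9, 5.2]
finger_gap: 0.0482
```

Contact at 0.1013 m (expected 0.1012 m). Release, rise, and check the stack with the fits from the wrist, top and side cameras.

```bash
python3 -m pendant '[{"jaw":1,"linear":[0,0,0],"turn":0},{"jaw":1,"linear":[0,0,0],"turn":0},{"jaw":1,"linear":[0,0,0],"turn":0},{"jaw":1,"linear":[0,0,0],"turn":0},{"jaw":1,"linear":[0,0,-4],"turn":0},{"jaw":1,"linear":[0,0,-8],"turn":0},{"jaw":1,"linear":[0,0,-10],"turn":0},{"jaw":1,"linear":[0,0,-10],"turn":0},{"jaw":1,"linear":[0,0,-10],"turn":0},{"jaw":1,"linear":[0,0,-10],"turn":0}]' 
python3 - <<'E'
from h import *
p,P,R=wrist('e1')
for dz in(-.006,-.003,0,.003,.006):
    print(dz); fit(p,.643,-.127,((.026,.099+dz),),P,R,.005); fit(p,.643,-.127,((.031,.084+dz),),P,R,.005); fit(p,.643,-.127,((.035,.054+dz),),P,R,.005)
fit(p,.643,-.127,((.040,.022),(.046,.012)),P,R,.008)
s=manip.get_image('side'); cv2.imwrite('pics/e1s.png',s['img'][:,:,::-1])
for q in('baulk_ring','third_gear','synchro_hub','nose_bearing'):
    for d in manip.spot_in(q,s)[:3]: print(q,np.round(d['position'],3),round(d['conf'],2))
for q in('baulk_ring','third_gear','synchro_hub','nose_bearing'):
    for d in manip.spot_in(q,p)[:3]: print('w',q,np.round(d['position'],3),round(d['conf'],2))
E
```

```text
clock: 34.35
eef_pos: [0.6407, -0.1276, 0.1977]
ee_rot: [0.839, -0.545, -0.002, 0.001]
force: [0.0, 0.8, -0.4]
finger_gap: 0.0854
-0.006
fit 0.6425 -0.1262 [19.5]
fit 0.645 -0.1243 [16.9]
fit 0.6469 -0.1225 [13.5]
-0.003
fit 0.6436 -0.1258 [18.9]
fit 0.6458 -0.1243 [15.8]
fit 0.6371 -0.1284 [14.3]
0
fit 0.6459 -0.1247 [18.]
fit 0.647 -0.1245 [14.6]
fit 0.6399 -0.1269 [13.4]
0.003
fit 0.6466 -0.1242 [17.4]
fit 0.6461 -0.1238 [13.8]
fit 0.6406 -0.127 [13.4]
0.006
fit 0.648 -0.1246 [16.1]
fit 0.6467 -0.1238 [13.9]
fit 0.6474 -0.1221 [14.2]
fit 0.6433 -0.126 [17.6 14.4]
baulk_ring [ 0.629 -0.107  0.055] 0.47
third_gear [ 0.631 -0.097  0.043] 0.71
third_gear [ 0.634 -0.1    0.078] 0.4
synchro_hub [ 0.632 -0.099  0.079] 0.79
nose_bearing [0.364 0.02  0.013] 0.85
nose_bearing [ 0.644 -0.114  0.099] 0.74
nose_bearing [ 0.426 -0.06   0.008] 0.72
w baulk_ring [ 0.674 -0.131  0.059] 0.79
w third_gear [ 0.671 -0.114  0.055] 0.73
w third_gear [ 0.62  -0.419  0.02 ] 0.41
w synchro_hub [ 0.666 -0.107  0.086] 0.59
w synchro_hub [ 0.666 -0.118  0.022] 0.54
w nose_bearing [ 0.65  -0.129  0.098] 0.91
w nose_bearing [0.385 0.013 0.014] 0.67
```

The networks place all four parts at their seated heights: bearing top 0.099, hub 0.079, ring 0.055–0.059, gear 0.043. The turquoise bearings are where they were, so I'm handing in.

```bash
python3 -c "
from cell import manip
print(manip.get_obs()['clock'],manip.hand_in())"
```

```text
the job is handed in; nothing more can be done
34.85 None
```

I fitted the gear, brass ring, hub-and-sleeve and bearing onto the shaft in that order. Each one was released before I fetched the next, and I handed the job in at 34.9 s with the gripper open above the stack.

- **Seating:** each part went down freely and stopped in contact within 0.4 mm of its expected seated height (0.0689, 0.0708, 0.0848 and 0.1013 m). Contact was about 6–8 N each, and the highest force reading at the end of any move was about 14 N.
- **Last camera check:** the networks found the stacked parts at seated heights: bearing top 0.098–0.099 m, hub 0.079–0.086, ring 0.055–0.059, gear 0.043–0.055.
- **Other objects:** both turquoise bearings were found where they started. I never moved the arm to the fork, pump body or ratchet, but I did not re-measure them at the end.
- **Disagreements:**
  - The 16-picture limit was reached while I was gripping the bearing, so I never saw the finished stack by eye.
  - My final circle fits were too loose to confirm heights: the bearing fit scored slightly better 3–6 mm too low, and centres scattered by several millimetres. I relied on the contact heights and the networks instead.
  - The networks also gave a few wrong or off-centre hits: a hub at 0.022 m, a gear near the ratchet, and stack parts up to 3 cm off the axis.

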